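# Clamp a test bar into the corner of its specimen rest

## Robot

A 6-joint arm with a two-finger parallel gripper is mounted at the origin on the work surface. World frame = base frame: x ahead of the robot, y to its left, z up, the work surface at z = 0. Lengths are in m, angles in rad, forces in N, time in s.
With the tool pointing down it reaches from about 0.325 to 0.9 m from the base axis. Payload 6.1 kg.
Tool frame: the origin (TCP) lies between the finger pads; the fingertips stand arm.tcp_to_tips ahead of it and the grasp point (between the pads) is the TCP (arm.tcp_to_tips is the distance from the TCP to the fingertips, in m); z points along the fingers, y is the line along which they close (so a half turn about z gives the same grasp; the last joint's range is limited). The gripper opens to 85 mm and grips with 20 to 120 N. Pads are 22 mm wide; open, the fingers measure 114 mm over their backs; the gripper's body (76 mm by 85 mm) begins 54 mm behind the grasp point. The pads swing forward as they close: fully open they stand 13 mm farther back than shut.
Start: joints at [1.036, 0.22, 1.526, -0, 1.395, -0.126], TCP at [0.248, 0.573, 0.227] pointing down, gripper open.
Joint ranges: [-2.98, 2.98], [-0.91, 2.08], [0.09, 2.57], [-1.24, 4.39], [0.2, 2.65], [-2.68, 2.68]. Speed limits (rad/s): [2.57, 2.57, 3.01, 3.14, 3.14, 3.14].

## Interface

Orientations are given as a unit quaternion [x, y, z, w].
In Python, from cell import arm, cams, hand_in, finder gives the robot as it stands. The module is installed in compiled form; this text tells all that it offers.
- The arm moves only by the tool move_arm, never from a script. Its argument "series" is a list of rows, each an object with "delta_pos": the shift along the world's x, y, z in units of 0.1 m (1.0 is 0.1 m), a list of three; "turn": the turn, a rotation vector about the world's x, y, z in units of pi rad (1.0 is pi rad), a list of three; "claw": the opening, from 0 (shut) to 1 (fully open). In form: [{"delta_pos": [dx, dy, dz], "turn": [ax, ay, az], "claw": claw}, ...]. A call has 1 to 10 rows; each row is the pose to reach, as a shift and turn from the pose commanded when the call began, turning the shorter way round; what a row does not reach only later rows make up. A row lasts 1/8 s, in which the tool goes at most 62.5 mm and 10.7 degrees, less where a joint would pass 70% of its speed; a pose out of reach is approached as far as the arm can. A call with a number of a shift or a turn outside -1 to 1 is refused whole. A call with a gripper value outside its range is refused whole. The fingers move at their own pace and stop on an object; "newtons" is the grip in N (left out, the last holds). Time passes only in rows, so rows that repeat a pose let the fingers close. It gives the time, the measured TCP pose, the force, the opening and the grip force at its end, in the units of the state.
- arm.sense(): the state, without advancing time (a new reading comes with each control period).
- cams.camera(name): name is "scene" or "top"; returns the picture (420x560x3 uint8, red, green, blue); there is no depth.
- cams.calibration(name): a dict with "fx", "fy", "cx", "cy" (pixels), "position" and "rotation" of the camera in the world. Camera axes: x right, y up, looking along -z (the intrinsics and any distortion apply to the point x, -y, -z); pixel columns grow to the right and rows downward; lengths in m; the calibration is good to about 2 mm. A picture is of the moment at which its call begins. calibration takes no time and is no camera call.
- hand_in(): hands the job in; it is judged then, once.
Trained networks look in the newest picture that a camera, given by its name, has taken for a name from the list of things; names that differ only in an ending like _2 or _b are one class to them, and where a whole thing is asked for, a point or a joint stands for the part that bears it (a point fixed in the world has none). Each returns a list of dicts, best first, with "p" (0 to 1); they miss things now and then, are a little off and sometimes report something else, mostly with a low value. They report only what shows in the picture. A call takes as long as a camera call. They do not tell look-alikes from the thing itself.
- finder.spot_in(label, camera): "position" ([row, column] in pixels, amid what is visible of it).
- finder.trace(label, camera): "region" (420x560 bool, what is visible of it) and "position" ([row, column] in pixels, amid what is visible of it).
- finder.landmark_of(label, camera): "position" ([row, column] in pixels: a listed point, or the origin of a listed thing).
The state is a dict: "t": time; "joints": joint angles; "qd": joint speeds; "joint_torque": joint torques, N m; "tool_pos": TCP position; "tcp_rot": TCP orientation; "force": force on the tool from outside, world axes, zero at the start; "torque": the same for the moment, N m; "grip_width": finger opening in m; "grip_force": force on a finger pad.
Only numpy, scipy, OpenCV 4.12 (cv2) and the standard library are available. Lean on these libraries where they do the work, as an engineer would, in place of code of your own. Each camera call takes 0.05 s, during which the arm holds its last target. There are 200 camera calls.

## Task

On the steel specimen rest, slide the loose steel bar fully home into the fence corner, so that it lies square and flush against both the long fence and the end stop. Then squeeze the larger of the two spring clamps open and slip its jaws lengthwise over the open end of the bar and fence, on until its throat meets the end of the bar, and let go so that it pinches the bar against the fence. The rest only stands on the bench by its weight: work gently enough not to shove it out of its place, and leave the other things where they are.

Things in the scene. Friction and masses are not known exactly. Their poses are not given: they have to be found in the camera images.
- rest: specimen rest, 2 kg, standing loose on the bench; slides at about 11 to 15 N of sideways push. Steel bed 130 (x) by 120 (y) by 14 thick, from x -35 to +95 and y -75 to +45 of the origin (on its underside), with two aluminium walls 18 tall, tops 32 above the bench: a long fence on the +y side and an end stop across the far end. x points from the open end, facing the robot, to the end stop
- corner (a point): inner corner of the rest, at the top of the bed, 14 above the bench; axes as the rest's. The end stop's face is x = 0 (12 thick, y -77 to +6), the fence's inner face y = 0 (6 thick, x -95 to 0). Bar home: its origin at x -50, y -9, z 0; its near end then at x -100, 5 proud of the fence. The bed ends at x -85. Bar and fence together are 24 thick, y -18 to +6
- bar: plain steel bar 100 (x) by 18 (y) by 16 tall, about 0.22 kg, lying loose and askew on the bed on the open side of the fence; origin at the centre of its underside, x along it
- clamp: larger spring clamp, clothes-peg type, cream handles, steel jaws, lying flat, hinge axis upright: 20 tall, 130 long, 0.09 kg. Origin under the hinge axis; x to the jaws, y left. This body is the left lever with the round hinge boss, radius 12, whose front is the throat (38 behind the tips). At rest x is the clamp's middle line; in use the lever turns from it by half the joint value
- handles (a point): point on the left lever, on the clamp's middle line at rest, between the handles 50 behind the hinge, at half height (10). Handles run 25 to 75 behind the hinge; flat outer faces splayed at rest (57 apart here, 63 at the ends), parallel and 42 apart when fully squeezed, which takes about 12 N here and opens the jaws to a stop; gripped harder, the clamp is held rigid
- jaw (a joint): angle between the levers: 0 at rest (17 between the jaw pads), 0.31 fully squeezed (32 between the pads), about 0.14 when pinching 24 (with about 8 N)
- tip_left (a point): axis of the left jaw's round upright rubber pad (radius 5, 20 tall) at half its height, 50 ahead of the hinge; the jaw arm ends 5 ahead of it and lies outside it, its outer side 9 outward of this axis
- tip_right (a point): the same on the right jaw; the midpoint of the two tips lies on the clamp's middle line
- small_clamp: lookalike spring clamp of the same make but only about 62 % of the size (about 75 long, 14 tall), not to be used; origin under its hinge
- ref_block: round steel hardness reference block, 64 across, 14 tall; origin at the centre of its underside
- mount0: grey cylindrical specimen mount, 30 across, 18 tall; origin at the centre of its underside
- mount1: another such mount, 30 across, 18 tall
- loupe: black stand loupe, 38 across, 36 tall; origin at the centre of its underside
- calliper: digital calliper lying flat, 200 long, 12 tall; origin under the middle of its beam, x along the beam to the jaws
- wash_bottle: white plastic bottle, 64 across, 150 tall; origin at the centre of its underside
Things that resemble listed ones, but are neither listed nor needed, are in the scene too. What is shaped like the clamp but blue or yellow is not meant.

How it is judged:
By the outcome, as a careful person would: the job done as asked, in the order asked, and still so for the second after the job is handed in, with the robot touching nothing.
It also fails if it takes over 72 s, if anything falls off the work surface, if the arm or the gripper's body presses on something with over 40 N, if the wrist force passes 120 N, or if a joint passes its speed limit or range.

## Working session

There is one attempt and no reset: what is moved stays moved. The work goes in short steps, Python scripts to look and compute and a tool call to move; the robot and the scene stay as the last step left them, time stands still between calls to the robot, and variables do not carry over. Pictures are saved under pics/ and viewed, at most 10 in all, crops included, and the job is handed in when it is done.

Besides the shell and the picture viewer there is one more tool, called after ">>>" as name(argument=value, ...), one argument or row to a line, values as JSON. move_arm: Moves the arm, as the interface text tells. Its arguments: {"type":"object","properties":{"series":{"type":"array","items":{"type":"object","properties":{"delta_pos":{"type":"array","items":{"type":"number","minimum":-1,"maximum":1}},"turn":{"type":"array","items":{"type":"number","minimum":-1,"maximum":1}},"claw":{"type":"number"}}}},"newtons":{"type":"number"}},"required":["series"]}

```bash
mkdir -p pics; cat > h.py <<'E'
import numpy as np, cv2
from cell import arm, cams, hand_in, finder
def cal(n):
    c=cams.calibration(n); R=np.array(c["rotation"],float)
    if R.size==4:
        from scipy.spatial.transform import Rotation as Ro; R=Ro.from_quat(R.ravel()).as_matrix()
    return c,R.reshape(3,3),np.array(c["position"])
def p2w(n,rc,z):
    c,R,p=cal(n); K=np.array([[c["fx"],0,c["cx"]],[0,c["fy"],c["cy"]],[0,0,1.]])
    d=c.get("distortion",None)
    uv=cv2.undistortPoints(np.array([[[rc[1],rc[0]]]],float),K,None if d is None else np.array(d,float)).ravel()
    v=R@np.array([uv[0],-uv[1],-1.]); return p+v*(z-p[2])/v[2]
def w2p(n,X):
    c,R,p=cal(n); K=np.array([[c["fx"],0,c["cx"]],[0,c["fy"],c["cy"]],[0,0,1.]]); d=c.get("distortion",None)
    v=R.T@(np.array(X)-p); v=np.array([[v[0],-v[1],-v[2]]])
    q=cv2.projectPoints(v,np.zeros(3),np.zeros(3),K,None if d is None else np.array(d,float))[0].ravel(); return q[::-1]
def save(n,f):
    im=cams.camera(n)[:,:,::-1].copy(); cv2.imwrite(f"pics/{f}.png",im); return im
E
python3 - <<'E'
from h import *
for n in("scene","top"):
    print(cams.calibration(n)); save(n,n+"0")
s=arm.sense(); print(s, getattr(arm,'tcp_to_tips',None))
Z=dict(rest=0,corner=.014,bar=.014,clamp=0,handles=.01,tip_left=.01,tip_right=.01,small_clamp=0)
for n in("top","scene"):
  for l,z in Z.items():
    for r in finder.landmark_of(l,n)[:4]: print(n,l,round(r["p"],2),np.round(r["position"],1),p2w(n,r["position"],z).round(4))
E
```

```text
{'fx': 425.25297151341863, 'fy': 425.25297151341863, 'cx': 284.62300393668824, 'cy': 211.42936097084745, 'position': array([1.23875034, 0.12831188, 0.81058125]), 'rotation': array([0.23279148, 0.29015941, 0.71498445, 0.59195682])}
{'fx': 395.91020446835563, 'fy': 395.91020446835563, 'cx': 283.2791173028288, 'cy': 215.39976160888745, 'position': array([ 0.36433528, -0.02076821,  1.26689164]), 'rotation': array([-0.03496014,  0.0416508 ,  0.70994895, -0.70215061])}
{'t': 0.1, 'joints': array([ 1.03590595e+00,  2.21182598e-01,  1.52751853e+00,  2.83331617e-05,
        1.39471757e+00, -1.26129003e-01]), 'qd': array([-5.03549950e-05, -3.12661025e-03, -2.40520433e-03,  5.53003375e-04,
        8.05674784e-04, -1.63185010e-03]), 'joint_torque': array([ 2.75591274e-04, -4.98239851e+01, -3.90550160e+01, -2.40663567e-04,
        5.61574241e-03, -6.53762663e-05]), 'tool_pos': array([0.24813926, 0.57300952, 0.22557521]), 'tcp_rot': array([ 2.02963135e-01,  9.79185954e-01, -8.59080684e-04, -3.09489035e-04]), 'force': array([-0.94286042,  0.92089177, -0.12618131]), 'torque': array([ 0.0206551 ,  0.
[... 1781 characters left out ...]
[176.  133.2] [ 0.4311 -0.4761  0.01  ]
scene handles 0.88 [178.5 236.6] [ 0.3886 -0.1834  0.01  ]
scene handles 0.79 [190.3 199.3] [ 0.4537 -0.2712  0.01  ]
scene tip_left 0.96 [224. 153.] [ 0.5939 -0.3467  0.01  ]
scene tip_left 0.88 [217.3 173.8] [ 0.5622 -0.303   0.01  ]
scene tip_left 0.71 [174.7 169.2] [ 0.4074 -0.377   0.01  ]
scene tip_left 0.65 [150.7 156.7] [ 0.3104 -0.4556  0.01  ]
scene tip_right 0.8 [181.5 166.6] [ 0.436  -0.3734  0.01  ]
scene tip_right 0.7 [214.3 170.7] [ 0.5536 -0.3149  0.01  ]
scene tip_right 0.68 [227.  155.4] [ 0.6024 -0.3366  0.01  ]
scene tip_right 0.67 [144.5 149.3] [ 0.2856 -0.4903  0.01  ]
scene small_clamp 0.55 [224.5 239. ] [ 0.5473 -0.1341  0.    ]
```

View pics/top0.png

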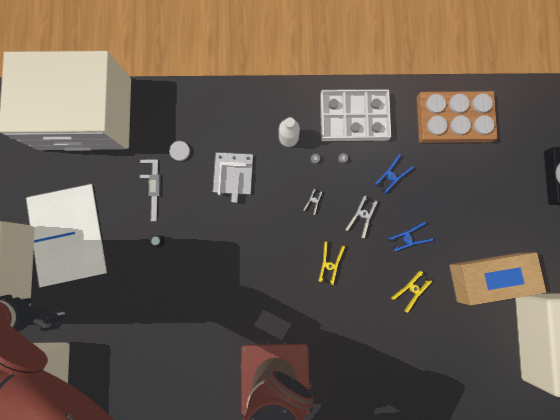

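View pics/scene0.png

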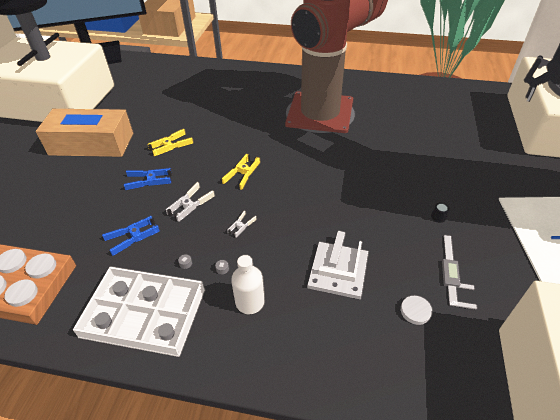

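Top view: the two cream clamps are the large one at (row 213, col 363) and the small one at (200, 314). The others are blue at (175, 393) and (238, 408), and yellow at (265, 330) and (290, 413), so not meant. The rest is at (173, 233), with the bar sticking out towards the robot. The larger cream clamp at (213, 363) fits, and I'll confirm it in a crop.

```bash
python3 - <<'E'
import cv2,numpy as np
t=cv2.imread('pics/top0.png');s=cv2.imread('pics/scene0.png')
f=lambda im,r,c,h,w:cv2.resize(im[r:r+h,c:c+w],(400,300),interpolation=cv2.INTER_CUBIC)
a=np.hstack([f(t,178,300,75,100),f(t,145,200,60,80)]);b=np.hstack([f(s,175,155,75,100),f(s,225,293,75,100)])
cv2.imwrite('pics/crop.png',np.vstack([a,b]))
E
```

```text
(no output)
```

View pics/crop.png

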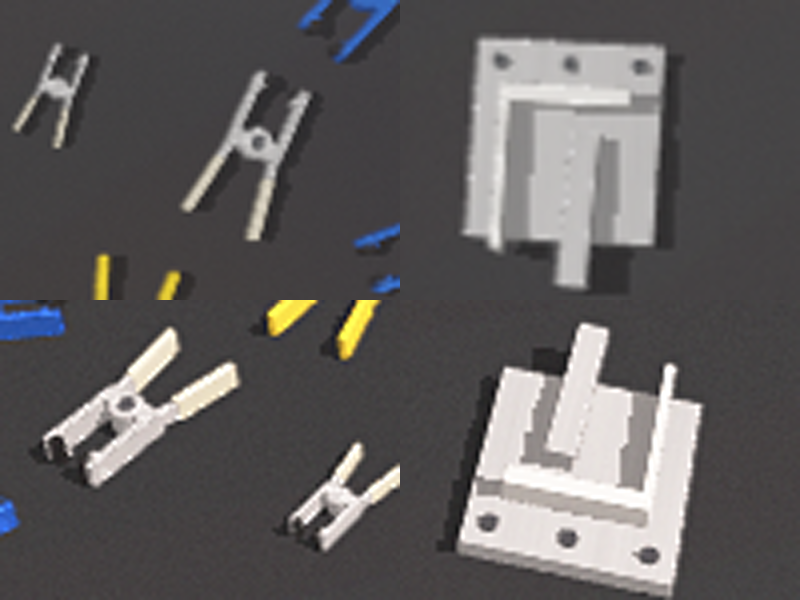

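The crop confirms it. The large cream clamp's hinge is at top (213, 364), jaws pointing away from the robot, and the cream clamp at (200, 314) is clearly smaller. The bar lies about 25 mm off the fence and overhangs the open end. Next I fit the poses to the masks.

```bash
cat > fit.py <<'E'
from h import *
from scipy.optimize import minimize
def box(x0,x1,y0,y1,z0,z1): return np.array([[x,y,z] for x in(x0,x1) for y in(y0,y1) for z in(z0,z1)])/1000
def T(P,q): c,s=np.cos(q[2]),np.sin(q[2]); return np.c_[P[:,0]*c-P[:,1]*s+q[0],P[:,0]*s+P[:,1]*c+q[1],P[:,2]]
S=8
def rend(n,parts,q,roi):
    r0,c0,h,w=roi; m=np.zeros((h*S,w*S),np.uint8)
    for P in parts:
        uv=np.array([w2p(n,X) for X in T(P,q)])
        u=np.c_[(uv[:,1]-c0+.5)*S,(uv[:,0]-r0+.5)*S].astype(np.float32)
        cv2.fillConvexPoly(m,cv2.convexHull(u).astype(np.int32),1)
    return cv2.resize(m.astype(np.float32),(w,h),interpolation=cv2.INTER_AREA)
def roi(m):
    r,c=np.nonzero(m); return r.min()-8,c.min()-8,np.ptp(r)+17,np.ptp(c)+17
def fit(masks,parts,q0,per_cam=False):
    out=[]
    for cams_ in ([list(masks)]+([[k] for k in masks] if per_cam else [])):
        def f(d):
            q=np.array(q0)+np.array(d)*[.01,.01,.1]; e=0
            for n in cams_:
                R=roi(masks[n]); m=masks[n][R[0]:R[0]+R[2],R[1]:R[1]+R[3]].astype(float)
                e+=np.abs(rend(n,parts,q,R)-m).sum()/m.sum()
            return e
        r=minimize(f,[0,0,0],method='Nelder-Mead',options=dict(initial_simplex=[[0,0,0],[1,0,0],[0,1,0],[0,0,1.]],maxiter=120,xatol=.01,fatol=1e-3))
        out.append(np.r_[np.array(q0)+r.x*[.01,.01,.1],r.fun]); 
    return out
BAR=[box(-50,50,-9,9,0.,16)+[0,0,.014]]
CY=20
REST=[box(-35,95,-75,45,0,14),box(-45,50,CY,CY+6,14,32),box(50,62,CY-77,CY+6,14,32)]
CL=[box(*b,0,20) for b in()]
for s in(1,-1):
    for pol in([(-75,31.5),(-75,24),(-25,25.5),(-25,19)],[(10,12),(10,22),(55,22.5),(55,15)],[(-25,26),(-25,18),(10,12),(10,22)]):
        CL.append(np.array([[x,s*y,z] for x,y in pol for z in(0,20)])/1000)
a=np.linspace(0,6.28,16);CL.append(np.array([[12*np.cos(t),12*np.sin(t),z] for t in a for z in(0,20)])/1000)
def mask(l,n,near):
    best=[r for r in finder.trace(l,n) if np.hypot(*(np.array(r["position"])-near))<25]
    print(l,n,[(round(r["p"],2),np.round(r["position"]),int(r["region"].sum())) for r in best]); return best[0]["region"] if best else None
E
python3 - <<'E'
from fit import *
for n in("top","scene"): cams.camera(n)
g=lambda l,X:{n:m for n in("top","scene") if (m:=mask(l,n,w2p(n,X))) is not None}
mb=g("bar",[.59,.12,.03]); mr=g("rest",[.61,.13,.01]); mc=g("clamp",[.51,-.288,.01])
np.set_printoptions(precision=4,suppress=True)
if mb: print("bar",*fit(mb,BAR,[.598,.124,-.1],True),sep="\n")
if mr:
    mu={n:mr[n]|mb.get(n,mr[n]) for n in mr}; q=fit(mb,BAR,[.598,.124,-.1])[0] if mb else None
    for CYv in (15,18,20,22,25):
        R=[REST[0],box(-45,50,CYv,CYv+6,14,32),box(50,62,CYv-77,CYv+6,14,32)]
        # bar part excluded: remove bar pixels from both by unioning model bar region into nothing
        print("rest",CYv,fit({n:mr[n] for n in mr},R,[.6105,.147,0.])[0])
if mc: print("clamp",*fit(mc,CL,[.51,-.288,.3],True),sep="\n")
for n in("top","scene"):
  for l,z in dict(clamp=0,handles=.01,tip_left=.01,tip_right=.01).items():
    for r in finder.landmark_of(l,n):
      w=p2w(n,r["position"],z)
      if np.hypot(*(w[:2]-[.51,-.288]))<.085: print(n,l,round(r["p"],2),w)
E
```

```text
bar top [(0.72, array([189., 234.]), 190)]
bar scene [(0.88, array([250., 340.]), 328)]
rest top [(0.82, array([171., 229.]), 1268)]
rest scene []
clamp top [(0.84, array([210., 362.]), 159), (0.38, array([215., 369.]), 108)]
clamp scene [(0.66, array([204., 187.]), 584)]
bar
[ 0.5957  0.1183 -0.089   0.3589]
[ 0.5938  0.1174 -0.0704  0.122 ]
[ 0.5968  0.1201 -0.1192  0.1089]Traceback (most recent call last):
  File "<stdin>", line 8, in <module>
  File "fit.py", line 24, in fit
    r=minimize(f,[0,0,0],method='Nelder-Mead',options=dict(initial_simplex=[[0,0,0],[1,0,0],[0,1,0],[0,0,1.]],maxiter=120,xatol=.01,fatol=1e-3))
    res = _minimize_neldermead(fun, x0, args, callback, bounds=bounds,
                               **options)
    fsim[j] = func(sim[j])
              ~~~~^^^^^^^^
    fx = function(np.copy(x), *(wrapper_args + args))
  File "fit.py", line 22, in f
    e+=np.abs(rend(n,parts,q,R)-m).sum()/m.sum()
              ~~~~^^^^^^^^^^^^^
  File "fit.py", line 9, in rend
    uv=np.array([w2p(n,X) for X in T(P,q)])
                 ~~~^^^^^
  File "h.py", line 14, in w2p
    c,R,p=cal(n); K=np.array([[c["fx"],0,c["cx"]],[0,c["fy"],c["cy"]],[0,0,1.]]); d=c.get("distortion",None)
          ~~~^^^
  File "h.py", line 4, in cal
    c=cams.calibration(n); R=np.array(c["rotation"],float)
ValueError: time passes only in moves, steps and waits
```

```bash
sed -i 's/^def cal(n):/import functools\n@functools.lru_cache(None)\ndef cal(n):/' h.py
python3 - <<'E'
from fit import *
np.set_printoptions(precision=4,suppress=True)
for n in("top","scene"): cams.camera(n)
g=lambda l,X:{n:m for n in("top","scene") if (m:=mask(l,n,w2p(n,X))) is not None}
mb=g("bar",[.59,.12,.03]); mc=g("clamp",[.51,-.288,.01])
mr={}
for n in("top","scene"):
    for r in finder.trace("rest",n):
        print(n,r["p"],r["position"],r["region"].sum())
        if n not in mr and abs(r["position"]-w2p(n,[.62,.12,.01])).max()<25: mr[n]=r["region"]
np.savez("m.npz",**{f"{k}_{n}":m for k,d in dict(bar=mb,rest=mr,clamp=mc).items() for n,m in d.items()})
print("bar",*fit(mb,BAR,[.596,.118,-.09],True),sep="\n")
for n in mr:
  barq=fit({n:mb[n]},BAR,[.596,.118,-.09])[0]
  br=rend(n,BAR,barq,(0,0,420,560))>.3
  for CYv in (15,18,20,22,25):
    R=[REST[0],box(-45,50,CYv,CYv+6,14,32),box(50,62,CYv-77,CYv+6,14,32)]
    print("rest",n,CYv,fit({n:mr[n]|br|mb[n]},R+[T(BAR[0],[-.015,-.029,-.09])],[.6105,.147,0.])[0])
print("clamp",*fit(mc,CL,[.51,-.288,-.3],True),sep="\n")
for n in("top","scene"):
  for l,z in dict(clamp=0,handles=.01,tip_left=.01,tip_right=.01,rest=0,corner=.014,bar=.014).items():
    for r in finder.landmark_of(l,n):
      w=p2w(n,r["position"],z)
      if l in("rest","corner","bar") or np.hypot(*(w[:2]-[.51,-.288]))<.085: print(n,l,round(r["p"],2),w)
E
```

```text
bar top [(0.47, array([185., 238.]), 202)]
bar scene [(0.67, array([253., 339.]), 298)]
clamp top [(0.72, array([214., 364.]), 250)]
clamp scene [(0.9, array([204., 188.]), 587)]
top 0.79 [170.1, 230.2] 1361
top 0.43 [161.0, 314.4] 77
top 0.22 [185.2, 152.5] 517
scene 0.78 [272.6, 341.9] 2428
bar
[ 0.5969  0.1192 -0.0751  0.4144]
[ 0.5967  0.1165 -0.1109  0.1744]
[ 0.5971  0.1204 -0.0933  0.1089]
rest top 15 [ 0.6117  0.1441 -0.0592  0.0387]
rest top 18 [ 0.6116  0.1443 -0.0608  0.0367]
rest top 20 [ 0.6114  0.1441 -0.0532  0.0365]
rest top 22 [ 0.6115  0.1439 -0.0543  0.0371]
rest top 25 [ 0.6115  0.1438 -0.0535  0.0383]
rest scene 15 [ 0.6151  0.1471 -0.0543  0.0434]
rest scene 18 [ 0.6151  0.1471 -0.0547  0.0369]
rest scene 20 [ 0.6151  0.1469 -0.0519  0.0344]
rest scene 22 [ 0.615   0.1468 -0.0518  0.0352]
rest scene 25 [ 0.6151  0.1467 -0.0483  0.0411]
clamp
[ 0.505  -0.2893 -0.4382  0.8642]
[ 0.5039 -0.2902 -0.4464  0.5026]
[ 0.5092 -0.2879 -0.4425  0.2518]
top clamp 0.78 [ 0.5101 -0.2907  0.    ]
top handles 0.54 [ 0.4543 -0.2755  0.01  ]
top tip_left 0.55 [ 0.5614 -0.2909  0.01  ]
top tip_right 0.6 [ 0.536  -0.3355  0.01  ]
top rest 0.88 [0.623  0.1491 0.    ]
top corner 0.9 [0.6724 0.1687 0.014 ]
top bar 0.61 [0.5938 0.1199 0.014 ]
top bar 0.44 [ 0.7574 -0.0504  0.014 ]
scene clamp 0.87 [ 0.5041 -0.2871  0.    ]
scene handles 0.74 [ 0.4636 -0.2618  0.01  ]
scene tip_left 0.85 [ 0.5668 -0.2986  0.01  ]
scene tip_right 0.81 [ 0.5557 -0.3284  0.01  ]
scene rest 0.93 [0.6043 0.1425 0.    ]
scene rest 0.71 [ 0.5402 -0.3363  0.    ]
scene corner 0.84 [0.6675 0.1668 0.014 ]
scene bar 0.69 [0.4469 0.3687 0.014 ]
scene bar 0.57 [0.5938 0.1289 0.014 ]
```

```bash
python3 - <<'E'
from fit import *
np.set_printoptions(precision=4,suppress=True)
def soft(n,X,half,thr=95):
    im=cv2.imread(f"pics/{n}0.png"); v=im.max(2); hs=cv2.cvtColor(im,cv2.COLOR_BGR2HSV)
    m=((v>thr)&(hs[...,1]<110)).astype(np.uint8)
    k,l=cv2.connectedComponents(m); r,c=np.round(w2p(n,X)).astype(int)
    lab=np.bincount(l[r-3:r+4,c-3:c+4][l[r-3:r+4,c-3:c+4]>0]).argmax(); return l==lab
for n in("top","scene"):
    m=soft(n,[.64,.13,.014],0); print(n,"rest px",m.sum())
    q=[.613,.1455,-.055]
    for it in range(2):
        R=[REST[0],REST[1],REST[2],T(BAR[0],[-.0145,-.0275,-.045])]
        r=fit({n:m},R,q)[0]; q=r[:3]
    print("rest",r)
    mc=soft(n,[.515,-.29,.01],0); print("clamp px",mc.sum())
    for y in(-.25,-.45): print("clamp",fit({n:mc},CL,[.508,-.289,y])[0])
    c,s=np.nonzero(mc); 
E
```

```text
top rest px 1624
rest [ 0.6131  0.1461 -0.0578  0.033 ]
clamp px 346
clamp [ 0.5048 -0.2897 -0.456   0.2219]
clamp [ 0.5052 -0.2897 -0.4523  0.2217]
scene rest px 2741
rest [ 0.615   0.1475 -0.059   0.0389]
clamp px 639
clamp [ 0.5076 -0.2875 -0.4414  0.1901]
clamp [ 0.5068 -0.2872 -0.4457  0.1891]
```

>>> move_arm(
  series=[
    {"delta_pos": [0.35, -0.45, 0], "turn": [0, 0, 0.05], "claw": 0.55},
    {"delta_pos": [0.7, -0.91, 0], "turn": [0, 0, 0.098], "claw": 0.55},
    {"delta_pos": [0.7, -0.91, 0], "turn": [0, 0, 0.098], "claw": 0.55},
  ],
)

```text
t: 2.78
tool_pos: [0.3207, 0.4799, 0.2267]
tcp_rot: [0.052, 0.999, -0.0, 0.0]
force: [-1.0, 0.3, 0.2]
grip_width: 0.0468
grip_force: 0.0
```

>>> move_arm(
  series=[
    {"delta_pos": [0.35, -0.45, 0], "turn": [0, 0, 0], "claw": 0.55},
    {"delta_pos": [0.7, -0.91, 0], "turn": [0, 0, 0], "claw": 0.55},
    {"delta_pos": [0.7, -0.91, 0], "turn": [0, 0, 0], "claw": 0.55},
  ],
)

```text
t: 3.15
tool_pos: [0.3903, 0.3896, 0.2268]
tcp_rot: [0.053, 0.999, -0.0, 0.0]
force: [0.7, 0.3, 0.4]
grip_width: 0.0474
grip_force: 0.0
```

>>> move_arm(
  series=[
    {"delta_pos": [0.35, -0.45, 0], "turn": [0, 0, 0], "claw": 0.55},
    {"delta_pos": [0.7, -0.91, 0], "turn": [0, 0, 0], "claw": 0.55},
    {"delta_pos": [0.7, -0.91, 0], "turn": [0, 0, 0], "claw": 0.55},
  ],
)

```text
t: 3.52
tool_pos: [0.4599, 0.2992, 0.2267]
tcp_rot: [0.053, 0.999, 0.0, 0.0]
force: [0.1, 1.7, -0.9]
grip_width: 0.0466
grip_force: 0.0
```

>>> move_arm(
  series=[
    {"delta_pos": [0.35, -0.45, 0], "turn": [0, 0, 0], "claw": 0.55},
    {"delta_pos": [0.7, -0.91, 0], "turn": [0, 0, 0], "claw": 0.55},
    {"delta_pos": [0.7, -0.91, 0], "turn": [0, 0, 0], "claw": 0.55},
  ],
)

```text
t: 3.9
tool_pos: [0.5297, 0.2088, 0.2265]
tcp_rot: [0.052, 0.999, 0.0, 0.0]
force: [-1.5, 0.6, -0.1]
grip_width: 0.0469
grip_force: 0.0
```

>>> move_arm(
  series=[
    {"delta_pos": [0.35, -0.45, -0.5], "turn": [0, 0, 0], "claw": 0.55},
    {"delta_pos": [0.7, -0.91, -0.9], "turn": [0, 0, 0], "claw": 0.55},
    {"delta_pos": [0.7, -0.91, -0.9], "turn": [0, 0, 0], "claw": 0.55},
    {"delta_pos": [0.7, -0.91, -0.9], "turn": [0, 0, 0], "claw": 0.55},
  ],
)

```text
t: 4.4
tool_pos: [0.5976, 0.1198, 0.1355]
tcp_rot: [0.051, 0.999, 0.0, -0.001]
force: [-0.1, -0.2, -0.5]
grip_width: 0.047
grip_force: 0.0
```

>>> move_arm(
  series=[
    {"delta_pos": [0, -0.01, -0.4], "turn": [0, 0, 0], "claw": 0.55},
    {"delta_pos": [0, -0.01, -0.75], "turn": [0, 0, 0], "claw": 0.55},
    {"delta_pos": [0, -0.01, -0.9], "turn": [0, 0, 0], "claw": 0.55},
    {"delta_pos": [0, -0.01, -0.98], "turn": [0, 0, 0], "claw": 0.55},
    {"delta_pos": [0, -0.01, -0.98], "turn": [0, 0, 0], "claw": 0.55},
  ],
)

```text
t: 5.03
tool_pos: [0.599, 0.1182, 0.0396]
tcp_rot: [0.05, 0.999, 0.0, 0.001]
force: [-0.6, -0.5, 0.4]
grip_width: 0.0469
grip_force: 0.0
```

>>> move_arm(
  newtons=20,
  series=[
    {"delta_pos": [0, 0, 0], "turn": [0, 0, 0], "claw": 0.15},
    {"delta_pos": [0, 0, 0], "turn": [0, 0, 0], "claw": 0.15},
    {"delta_pos": [0, 0, 0], "turn": [0, 0, 0], "claw": 0.15},
    {"delta_pos": [0, 0, 0], "turn": [0, 0, 0], "claw": 0.15},
  ],
)

```text
t: 5.52
tool_pos: [0.5986, 0.1174, 0.0388]
tcp_rot: [0.051, 0.999, 0.0, 0.0]
force: [0.3, 0.1, 0.2]
grip_width: 0.0128
grip_force: 0.0
```

```bash
python3 - <<'E'
from h import *
save("top","t1");a=save("scene","s1");t=cv2.imread("pics/t1.png")
f=lambda im,r,c:cv2.resize(im[r:r+75,c:c+75],(400,400),interpolation=cv2.INTER_CUBIC)
cv2.imwrite("pics/c1.png",np.hstack([f(t,135,195),f(a,225,300)]))
E
```

```text
(no output)
```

View pics/c1.png

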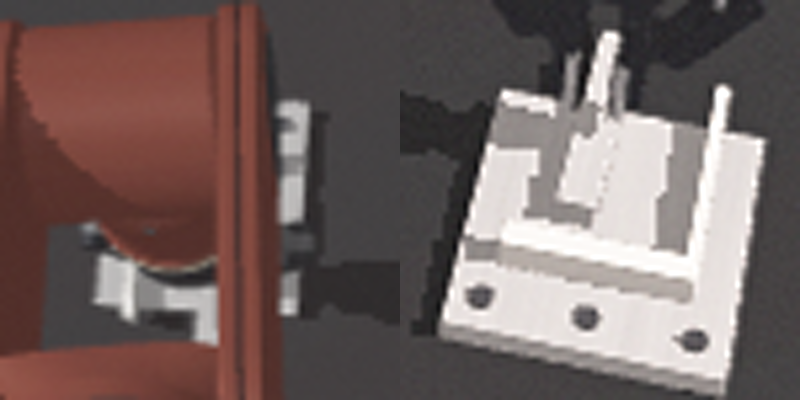

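```bash
python3 - <<'E'
from h import *
s=arm.sense(); print(s["tool_pos"],s["grip_width"],s["grip_force"])
for X in([.5986,.1174,.02],[.5986,.1174,.0388],[.5986,.1264,.02],[.5986,.1084,.02],[.5986,.1174,.03],[.547,.124,.03],[.646,.113,.03]):
    r=w2p("scene",X); print(X,r,[400+(r[1]-300)*400/75,(r[0]-225)*400/75])
a=cv2.imread("pics/s1.png");cv2.imwrite("pics/c2.png",cv2.resize(a[190:290,290:390],(600,600),interpolation=cv2.INTER_CUBIC))
E
```

```text
[0.59842865 0.11743724 0.03863008] 0.012910513353634866 0.0
[0.5986, 0.1174, 0.02] [249.07969527 335.26429084] [np.float64(588.0762177899996), np.float64(128.4250414445922)]
[0.5986, 0.1174, 0.0388] [244.03421248 335.87222879] [np.float64(591.3185535226457), np.float64(101.51579988559509)]
[0.5986, 0.1264, 0.02] [249.62472069 339.0653715 ] [np.float64(608.3486480090069), np.float64(131.3318436709654)]
[0.5986, 0.1084, 0.02] [248.53602635 331.47267053] [np.float64(567.8542428037457), np.float64(125.52547384087241)]
[0.5986, 0.1174, 0.03] [246.4130245  335.58560208] [np.float64(589.7898777699016), np.float64(114.2027973121085)]
[0.547, 0.124, 0.03] [230.50690818 340.62855257] [np.float64(616.685613702866), np.float64(29.370176953034843)]
[0.646, 0.113, 0.03] [262.11646199 331.36937479] [np.float64(567.3033322026477), np.float64(197.95446396298453)]
```

View pics/c2.png

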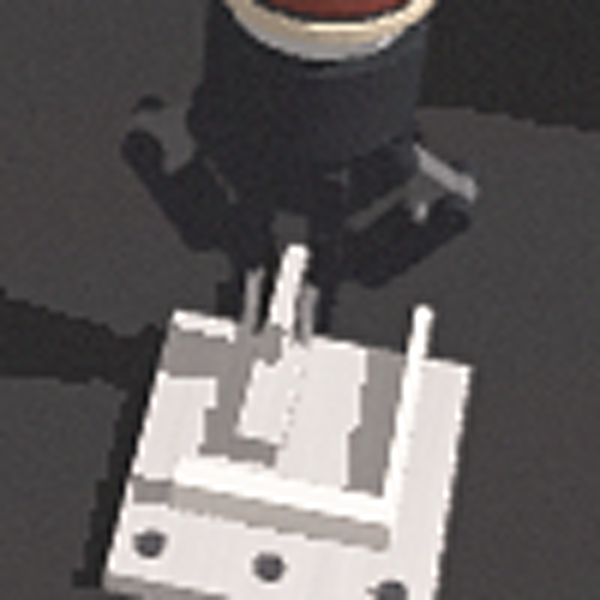

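The picture shows the pads at either side of the bar near crop (300, 275), but apparently above it, since the width closed past 18 mm with no grip force. I'll open, go lower and close again.

>>> move_arm(
  series=[
    {"delta_pos": [0, 0, 0], "turn": [0, 0, 0], "claw": 0.5},
    {"delta_pos": [0, 0, 0], "turn": [0, 0, 0], "claw": 0.5},
    {"delta_pos": [0, 0, -0.06], "turn": [0, 0, 0], "claw": 0.5},
    {"delta_pos": [0, 0, -0.12], "turn": [0, 0, 0], "claw": 0.5},
    {"delta_pos": [0, 0, -0.12], "turn": [0, 0, 0], "claw": 0.5},
  ],
)

```text
t: 6.25
tool_pos: [0.5976, 0.1175, 0.0255]
tcp_rot: [0.05, 0.999, -0.0, -0.001]
force: [0.8, -0.2, -0.2]
grip_width: 0.0427
grip_force: 0.0
```

>>> move_arm(
  series=[
    {"delta_pos": [0, 0, 0], "turn": [0, 0, 0], "claw": 0.15},
    {"delta_pos": [0, 0, 0], "turn": [0, 0, 0], "claw": 0.15},
    {"delta_pos": [0, 0, 0], "turn": [0, 0, 0], "claw": 0.15},
  ],
)

```text
t: 6.62
tool_pos: [0.5986, 0.1175, 0.0268]
tcp_rot: [0.05, 0.999, 0.0, 0.0]
force: [-0.6, -0.6, -0.6]
grip_width: 0.0128
grip_force: 0.0
```

```bash
python3 - <<'E'
from h import *
s=arm.sense(); print(s["tool_pos"],s["grip_width"],s["grip_force"],s["force"])
a=save("scene","s2")
b=cv2.resize(a[210:280,295:385],(800,622),interpolation=cv2.INTER_CUBIC)[:600]; k=800/90
def dot(X,col):
    r=w2p("scene",X); cv2.circle(b,(int((r[1]-295+.5)*k),int((r[0]-210+.5)*k)),4,col,-1)
p=s["tool_pos"]; dot(p,(0,0,255)); dot(p-[0,0,.019],(0,255,0)); dot(p-[-.011,0,.019],(255,0,0)); dot([.58,.118,.014],(0,255,255))
cv2.imwrite("pics/c3.png",b)
E
```

```text
[0.59864832 0.11751037 0.02684666] 0.012788200519762531 0.0 [-0.55129284 -0.62372014 -0.60602198]
```

View pics/c3.png

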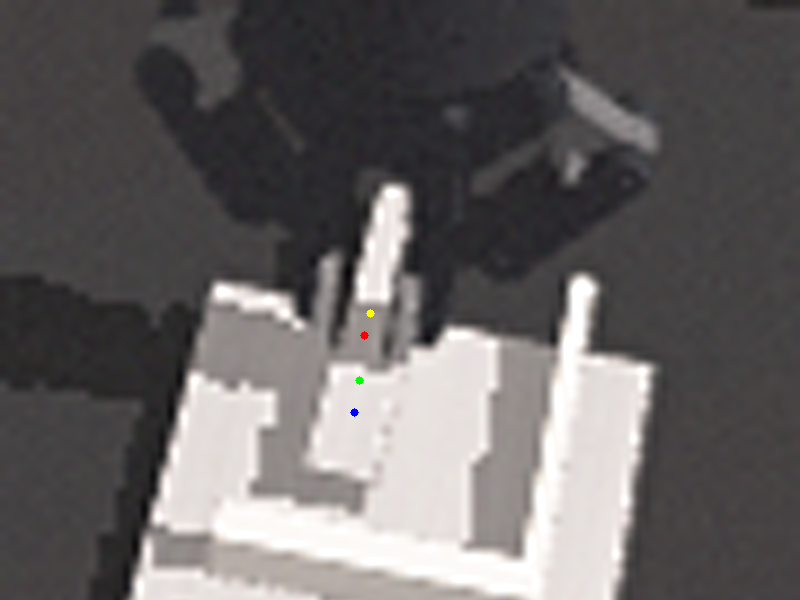

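The pads' lower ends (row ~350) sit about level with the TCP dot (335), so they are still above the bar top and the fingertips are less far ahead than stated. I'll go lower in small steps and check the force.

>>> move_arm(
  series=[
    {"delta_pos": [0, 0, 0], "turn": [0, 0, 0], "claw": 0.5},
    {"delta_pos": [0, 0, 0], "turn": [0, 0, 0], "claw": 0.5},
    {"delta_pos": [0, 0, -0.03], "turn": [0, 0, 0], "claw": 0.5},
    {"delta_pos": [0, 0, -0.06], "turn": [0, 0, 0], "claw": 0.5},
    {"delta_pos": [0, 0, -0.06], "turn": [0, 0, 0], "claw": 0.5},
  ],
)

```text
t: 7.3
tool_pos: [0.598, 0.1175, 0.02]
tcp_rot: [0.05, 0.999, -0.0, -0.0]
force: [0.2, -0.9, 0.3]
grip_width: 0.0427
grip_force: 0.0
```

>>> move_arm(
  series=[
    {"delta_pos": [0, 0, 0], "turn": [0, 0, 0], "claw": 0.15},
    {"delta_pos": [0, 0, 0], "turn": [0, 0, 0], "claw": 0.15},
    {"delta_pos": [0, 0, 0], "turn": [0, 0, 0], "claw": 0.15},
  ],
)

```text
t: 7.68
tool_pos: [0.5986, 0.1176, 0.0207]
tcp_rot: [0.05, 0.999, 0.0, 0.0]
force: [-0.5, 0.0, 0.8]
grip_width: 0.0168
grip_force: 21.3
```

Gripped, at 21 N and 16.8 mm. So the tips really sit about 7 mm above the reported TCP. I'll take a deeper bite.

>>> move_arm(
  series=[
    {"delta_pos": [0, 0, 0], "turn": [0, 0, 0], "claw": 0.4},
    {"delta_pos": [0, 0, -0.02], "turn": [0, 0, 0], "claw": 0.4},
    {"delta_pos": [0, 0, -0.05], "turn": [0, 0, 0], "claw": 0.4},
    {"delta_pos": [0, 0, -0.05], "turn": [0, 0, 0], "claw": 0.4},
  ],
)

```text
t: 8.18
tool_pos: [0.5981, 0.1175, 0.0151]
tcp_rot: [0.05, 0.999, -0.0, -0.0]
force: [-0.2, 0.8, 0.2]
grip_width: 0.0343
grip_force: 0.0
```

>>> move_arm(
  series=[
    {"delta_pos": [0, 0, 0], "turn": [0, 0, 0], "claw": 0.15},
    {"delta_pos": [0, 0, 0], "turn": [0, 0, 0], "claw": 0.15},
    {"delta_pos": [0, 0, 0], "turn": [0, 0, 0], "claw": 0.15},
  ],
)

```text
t: 8.55
tool_pos: [0.5985, 0.1175, 0.0156]
tcp_rot: [0.05, 0.999, 0.0, 0.0]
force: [-0.3, 0.4, -0.4]
grip_width: 0.0175
grip_force: 21.8
```

>>> move_arm(
  series=[
    {"delta_pos": [0.03, 0.04, 0.01], "turn": [0, 0, 0.005], "claw": 0.15},
    {"delta_pos": [0.07, 0.08, 0.01], "turn": [0, 0, 0.013], "claw": 0.15},
    {"delta_pos": [0.1, 0.12, 0.01], "turn": [0, 0, 0.013], "claw": 0.15},
    {"delta_pos": [0.13, 0.16, 0.01], "turn": [0, 0, 0.013], "claw": 0.15},
    {"delta_pos": [0.13, 0.16, 0.01], "turn": [0, 0, 0.013], "claw": 0.15},
  ],
)

```text
t: 9.18
tool_pos: [0.6116, 0.1339, 0.0165]
tcp_rot: [0.03, 1.0, 0.0, 0.0]
force: [0.7, 0.6, -2.4]
grip_width: 0.0173
grip_force: 21.6
```

>>> move_arm(
  series=[
    {"delta_pos": [0, 0, -0.01], "turn": [0, 0, 0], "claw": 0.15},
    {"delta_pos": [0, 0, -0.01], "turn": [0, 0, 0], "claw": 0.35},
    {"delta_pos": [0, 0, 0], "turn": [0, 0, 0], "claw": 0.35},
    {"delta_pos": [0, 0, 0.3], "turn": [0, 0, 0], "claw": 0.35},
    {"delta_pos": [0, 0, 0.8], "turn": [0, 0, 0], "claw": 0.35},
    {"delta_pos": [-0.8, -0.3, 1.0], "turn": [0, 0, 0], "claw": 0},
    {"delta_pos": [-1, -0.3, 1.0], "turn": [0, 0, 0], "claw": 0},
    {"delta_pos": [-1, -0.3, 1.0], "turn": [0, 0, 0], "claw": 0},
  ],
)

```text
t: 10.18
tool_pos: [0.5088, 0.1031, 0.1168]
tcp_rot: [0.03, 1.0, -0.0, -0.001]
force: [0.6, -0.5, 0.5]
grip_width: -0.0002
grip_force: 0.0
```

```bash
cat > rb.py <<'E'
from fit import *
np.set_printoptions(precision=4,suppress=True)
import sys
def comp(n,im,X):
    v=im.max(2); hs=cv2.cvtColor(im,cv2.COLOR_BGR2HSV); m=((v>95)&(hs[...,1]<110)).astype(np.uint8)
    k,l=cv2.connectedComponents(m); r,c=np.round(w2p(n,X)).astype(int)
    w=l[r-3:r+4,c-3:c+4]; return l==np.bincount(w[w>0]).argmax()
def run(tag,q=(.614,.1468,-.058),cam="scene"):
    a=save(cam,tag)
    b=cv2.resize(a[215:300,290:390],(800,680),interpolation=cv2.INTER_CUBIC)[:600]
    cv2.imwrite(f"pics/{tag}c.png",b)
    for r in finder.trace("bar",cam)[:2]:
        print(r["p"],r["position"],r["region"].sum())
        f=fit({cam:r["region"]},BAR,[.612,.135,-.06])[0]; R=np.array([[np.cos(q[2]),np.sin(q[2])],[-np.sin(q[2]),np.cos(q[2])]])
        # same camera's own rest pose (.615,.1475,-.059)
        print("bar",f,"in corner",R@(f[:2]-[.615,.1475])-[.05,.02],f[2]-q[2])
    m=comp(cam,a,[.69,.13,.014]); print("rest",fit({cam:m},REST+[T(BAR[0],[0,.011,0])],[.615,.1475,-.059])[0])
E
python3 -c "
from rb import *
print(arm.sense()['tool_pos'],arm.sense()['force']); run('s3')"
```

```text
[0.5088 0.1031 0.1168] [ 0.5636 -0.5069  0.4981]
0.76 [255.0, 344.4] 273
bar [ 0.6035  0.1342 -0.0765  0.2147] in corner [-0.0607 -0.0339] -0.018451732417136914
rest [ 0.6151  0.1483 -0.0708  0.0897]
```

View pics/s3c.png

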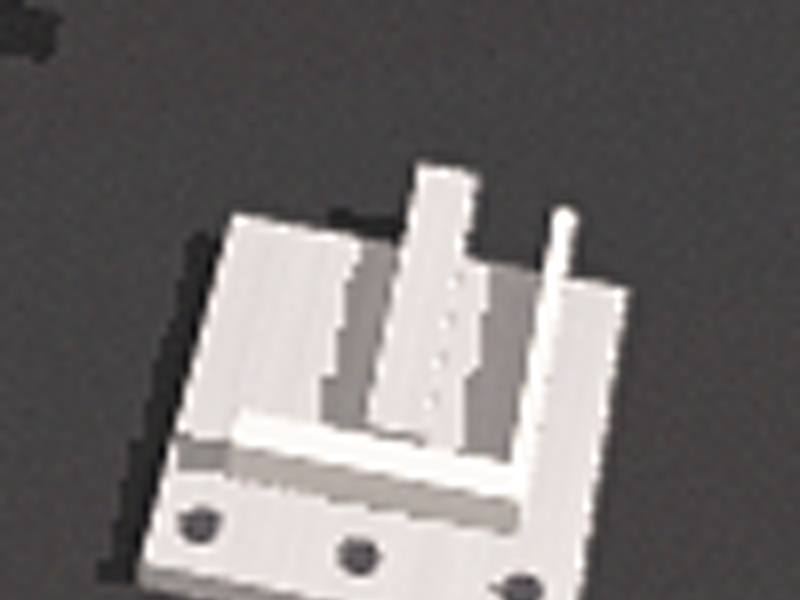

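The picture shows the bar lying square on the bed, its far end a few mm from the end stop at (400, 425), about 20 mm short of the fence. Next I push it to the fence with the fingers shut.

>>> move_arm(
  series=[
    {"delta_pos": [0.5, -0.3, 0], "turn": [0, 0, 0], "claw": 0},
    {"delta_pos": [1.0, -0.04, 0], "turn": [0, 0, 0], "claw": 0},
    {"delta_pos": [1.0, -0.04, -0.4], "turn": [0, 0, 0], "claw": 0},
    {"delta_pos": [1.0, -0.04, -0.8], "turn": [0, 0, 0], "claw": 0},
    {"delta_pos": [1.0, -0.04, -1.0], "turn": [0, 0, 0], "claw": 0},
  ],
)

```text
t: 10.9
tool_pos: [0.6107, 0.0996, 0.0135]
tcp_rot: [0.03, 1.0, -0.0, -0.002]
force: [-0.2, -0.0, 0.3]
grip_width: -0.0001
grip_force: 0.0
```

>>> move_arm(
  series=[
    {"delta_pos": [0, 0, -0.04], "turn": [0, 0, 0], "claw": 0},
    {"delta_pos": [0.01, 0.06, -0.04], "turn": [0, 0, 0], "claw": 0},
    {"delta_pos": [0.01, 0.12, -0.04], "turn": [0, 0, 0], "claw": 0},
    {"delta_pos": [0.02, 0.17, -0.04], "turn": [0, 0, 0], "claw": 0},
    {"delta_pos": [0.02, 0.22, -0.04], "turn": [0, 0, 0], "claw": 0},
    {"delta_pos": [0.02, 0.26, -0.04], "turn": [0, 0, 0], "claw": 0},
    {"delta_pos": [0.02, 0.29, -0.04], "turn": [0, 0, 0], "claw": 0},
    {"delta_pos": [0.02, 0.29, -0.04], "turn": [0, 0, 0], "claw": 0},
  ],
)

```text
t: 11.9
tool_pos: [0.6148, 0.1285, 0.0142]
tcp_rot: [0.03, 1.0, -0.0, 0.001]
force: [1.0, -3.2, 4.0]
grip_width: -0.0003
grip_force: 2.2
```

>>> move_arm(
  series=[
    {"delta_pos": [0, 0, 0.07], "turn": [0, 0, 0], "claw": 0},
    {"delta_pos": [0, 0, 0.07], "turn": [0, 0, 0], "claw": 0},
  ],
)

```text
t: 12.15
tool_pos: [0.6137, 0.129, 0.0202]
tcp_rot: [0.03, 1.0, 0.0, 0.0]
force: [0.0, -0.0, -0.6]
grip_width: -0.0001
grip_force: 0.0
```

>>> move_arm(
  series=[
    {"delta_pos": [0, 0.02, 0], "turn": [0, 0, 0], "claw": 0},
    {"delta_pos": [0, 0.04, 0], "turn": [0, 0, 0], "claw": 0},
    {"delta_pos": [0, 0.04, 0], "turn": [0, 0, 0], "claw": 0},
  ],
)

```text
t: 12.52
tool_pos: [0.6132, 0.1328, 0.0193]
tcp_rot: [0.03, 1.0, 0.0, -0.0]
force: [-0.4, -0.2, 0.1]
grip_width: -0.0
grip_force: 0.0
```

>>> move_arm(
  series=[
    {"delta_pos": [0, 0.02, 0], "turn": [0, 0, 0], "claw": 0},
    {"delta_pos": [0, 0.02, 0], "turn": [0, 0, 0], "claw": 0},
  ],
)

```text
t: 12.78
tool_pos: [0.6134, 0.1346, 0.0196]
tcp_rot: [0.03, 1.0, 0.0, -0.0]
force: [-0.1, 0.3, -0.2]
grip_width: 0.0001
grip_force: 0.0
```

```bash
python3 -c "
from rb import *
run('s4')
a=cv2.imread('pics/s3.png').astype(int)-cv2.imread('pics/s4.png'); 
" ; python3 - <<'E'
import cv2
a=cv2.imread('pics/s4.png');cv2.imwrite('pics/s4c.png',cv2.resize(a[205:305,290:390],(600,600),interpolation=cv2.INTER_CUBIC))
E
```

```text
0.74 [202.4, 186.3] 561
bar [ 0.612  0.135 -0.06   1.   ] in corner [-0.0523 -0.0327] -0.001999999999999995
0.69 [261.7, 352.0] 173
bar [ 0.6032  0.1521 -0.0715  0.6223] in corner [-0.0621 -0.0161] -0.013540026556183825
rest [ 0.6155  0.1481 -0.0675  0.0997]
```

View pics/s4c.png

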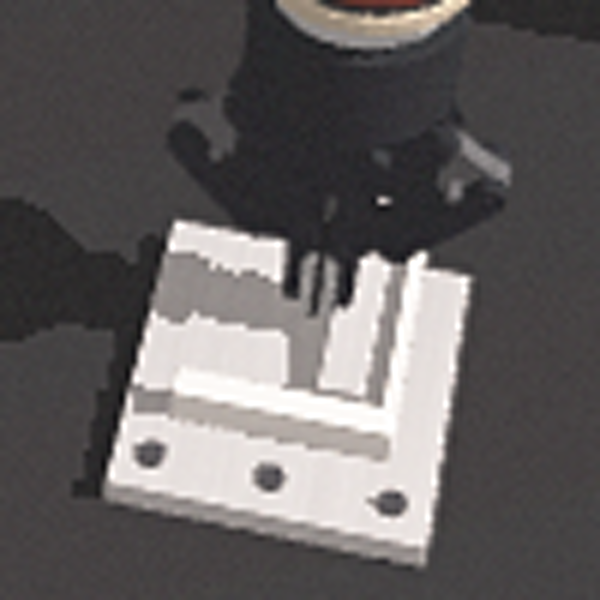

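The picture shows the shut fingers at (320, 285) against the bar, which is nearly at the fence with a few mm of shadow gap left at (390, 330). I keep pushing gently.

>>> move_arm(
  series=[
    {"delta_pos": [0, 0.02, 0], "turn": [0, 0, 0], "claw": 0},
    {"delta_pos": [0, 0.04, 0], "turn": [0, 0, 0], "claw": 0},
    {"delta_pos": [0, 0.04, 0], "turn": [0, 0, 0], "claw": 0},
  ],
)

```text
t: 13.25
tool_pos: [0.6134, 0.1386, 0.0196]
tcp_rot: [0.03, 1.0, -0.0, -0.0]
force: [-0.0, -0.9, 0.6]
grip_width: 0.0004
grip_force: 0.2
```

>>> move_arm(
  series=[
    {"delta_pos": [0, 0.015, 0], "turn": [0, 0, 0], "claw": 0},
    {"delta_pos": [0, 0.02, 0], "turn": [0, 0, 0], "claw": 0},
    {"delta_pos": [0, 0.02, 0], "turn": [0, 0, 0], "claw": 0},
  ],
)

```text
t: 13.62
tool_pos: [0.6134, 0.1406, 0.0196]
tcp_rot: [0.03, 1.0, 0.0, -0.0]
force: [0.1, -0.3, -0.4]
grip_width: 0.0001
grip_force: 0.4
```

>>> move_arm(
  series=[
    {"delta_pos": [0, 0.01, 0], "turn": [0, 0, 0], "claw": 0},
    {"delta_pos": [0, 0.015, 0], "turn": [0, 0, 0], "claw": 0},
    {"delta_pos": [0, 0.015, 0], "turn": [0, 0, 0], "claw": 0},
  ],
)

```text
t: 14.0
tool_pos: [0.6134, 0.1418, 0.0196]
tcp_rot: [0.03, 1.0, -0.0, -0.0]
force: [-0.7, -2.3, 0.6]
grip_width: -0.0001
grip_force: 1.1
```

>>> move_arm(
  series=[
    {"delta_pos": [0, 0.01, 0], "turn": [0, 0, 0], "claw": 0},
    {"delta_pos": [0, 0.015, 0], "turn": [0, 0, 0], "claw": 0},
    {"delta_pos": [0, 0.015, 0], "turn": [0, 0, 0], "claw": 0},
  ],
)

```text
t: 14.38
tool_pos: [0.6134, 0.142, 0.0196]
tcp_rot: [0.03, 1.0, -0.001, -0.0]
force: [-1.0, -6.8, 1.8]
grip_width: -0.0002
grip_force: 3.7
```

The push has reached the fence: the tool stalls at y = 0.142 and the force rises to 6.8 N. Now I push the near end in towards the end stop.

>>> move_arm(
  series=[
    {"delta_pos": [0, -0.15, 0], "turn": [0, 0, 0], "claw": 0},
    {"delta_pos": [0, -0.2, 0.3], "turn": [0, 0, 0], "claw": 0},
    {"delta_pos": [-0.4, -0.1, 0.6], "turn": [0, 0, 0], "claw": 0},
    {"delta_pos": [-0.8, 0.19, 0.6], "turn": [0, 0, 0], "claw": 0},
    {"delta_pos": [-0.8, 0.19, 0.3], "turn": [0, 0, 0], "claw": 0},
    {"delta_pos": [-0.8, 0.19, 0], "turn": [0, 0, 0], "claw": 0},
    {"delta_pos": [-0.8, 0.19, 0], "turn": [0, 0, 0], "claw": 0},
  ],
)

```text
t: 15.25
tool_pos: [0.5309, 0.1621, 0.0174]
tcp_rot: [0.03, 1.0, -0.0, -0.003]
force: [-1.0, 1.5, -0.2]
grip_width: -0.0
grip_force: 0.0
```

>>> move_arm(
  series=[
    {"delta_pos": [0.04, 0, 0], "turn": [0, 0, 0], "claw": 0},
    {"delta_pos": [0.08, -0.005, 0], "turn": [0, 0, 0], "claw": 0},
    {"delta_pos": [0.12, -0.01, 0], "turn": [0, 0, 0], "claw": 0},
    {"delta_pos": [0.12, -0.01, 0], "turn": [0, 0, 0], "claw": 0},
  ],
)

```text
t: 15.75
tool_pos: [0.5463, 0.1615, 0.0202]
tcp_rot: [0.03, 1.0, 0.0, 0.001]
force: [-0.2, -0.4, 0.7]
grip_width: -0.0
grip_force: 0.0
```

>>> move_arm(
  series=[
    {"delta_pos": [0.02, 0, 0], "turn": [0, 0, 0], "claw": 0},
    {"delta_pos": [0.02, 0, 0], "turn": [0, 0, 0], "claw": 0},
  ],
)

```text
t: 16.0
tool_pos: [0.5475, 0.1615, 0.0196]
tcp_rot: [0.03, 1.0, 0.0, 0.0]
force: [0.1, 0.5, 0.2]
grip_width: 0.0
grip_force: 0.0
```

>>> move_arm(
  series=[
    {"delta_pos": [0.02, 0, 0], "turn": [0, 0, 0], "claw": 0},
    {"delta_pos": [0.02, 0, 0], "turn": [0, 0, 0], "claw": 0},
  ],
)

```text
t: 16.25
tool_pos: [0.5493, 0.1615, 0.0195]
tcp_rot: [0.03, 1.0, -0.0, -0.0]
force: [-1.0, 0.4, -0.2]
grip_width: 0.0002
grip_force: 0.3
```

>>> move_arm(
  series=[
    {"delta_pos": [0.01, 0, 0], "turn": [0, 0, 0], "claw": 0},
    {"delta_pos": [0.02, 0, 0], "turn": [0, 0, 0], "claw": 0},
    {"delta_pos": [0.02, 0, 0], "turn": [0, 0, 0], "claw": 0},
  ],
)

```text
t: 16.62
tool_pos: [0.5514, 0.1614, 0.0195]
tcp_rot: [0.03, 1.0, -0.0, -0.0]
force: [-1.9, 0.4, -0.2]
grip_width: -0.0001
grip_force: 0.7
```

>>> move_arm(
  series=[
    {"delta_pos": [0.01, 0, 0], "turn": [0, 0, 0], "claw": 0},
    {"delta_pos": [0.015, 0, 0], "turn": [0, 0, 0], "claw": 0},
    {"delta_pos": [0.015, 0, 0], "turn": [0, 0, 0], "claw": 0},
  ],
)

```text
t: 17.0
tool_pos: [0.5529, 0.1614, 0.0195]
tcp_rot: [0.03, 1.0, -0.0, -0.0]
force: [-2.5, -1.3, 0.4]
grip_width: -0.0001
grip_force: 0.8
```

>>> move_arm(
  series=[
    {"delta_pos": [0.01, 0, 0], "turn": [0, 0, 0], "claw": 0},
    {"delta_pos": [0.015, 0, 0], "turn": [0, 0, 0], "claw": 0},
    {"delta_pos": [0.015, 0, 0], "turn": [0, 0, 0], "claw": 0},
  ],
)

```text
t: 17.38
tool_pos: [0.5538, 0.1614, 0.0194]
tcp_rot: [0.03, 1.0, -0.0, -0.001]
force: [-3.9, -1.7, 2.1]
grip_width: -0.0001
grip_force: 2.3
```

>>> move_arm(
  series=[
    {"delta_pos": [0.01, 0, 0], "turn": [0, 0, 0], "claw": 0},
    {"delta_pos": [0.01, 0, 0], "turn": [0, 0, 0], "claw": 0},
  ],
)

```text
t: 17.62
tool_pos: [0.5539, 0.1615, 0.0194]
tcp_rot: [0.03, 1.0, -0.0, -0.002]
force: [-8.4, -1.5, 5.5]
grip_width: -0.0
grip_force: 4.0
```

Home against the stop: the tool stalls at x = 0.554 with 8 N. I retreat and check.

>>> move_arm(
  series=[
    {"delta_pos": [-0.2, 0, 0], "turn": [0, 0, 0], "claw": 0},
    {"delta_pos": [-0.5, 0, 0.3], "turn": [0, 0, 0], "claw": 0},
    {"delta_pos": [-0.6, -0.4, 0.8], "turn": [0, 0, 0], "claw": 1},
    {"delta_pos": [-0.6, -1, 1], "turn": [0, 0, 0], "claw": 1},
    {"delta_pos": [-0.6, -1, 1], "turn": [0, 0, 0], "claw": 1},
  ],
)

```text
t: 18.25
tool_pos: [0.4984, 0.0586, 0.1229]
tcp_rot: [0.032, 0.999, -0.0, 0.004]
force: [0.5, 0.5, -0.1]
grip_width: 0.0543
grip_force: 0.0
```

```bash
python3 - <<'E'
from rb import *
HB=[T(BAR[0],[0,.011,0])]
for cam,q in(("scene",[.615,.1475,-.059]),("top",[.6131,.1461,-.0578])):
    a=save(cam,"s5"+cam); m=comp(cam,a,[.69,.13,.014]); print(cam,m.sum(),"rest",fit({cam:m},REST+HB,q)[0])
    for r in finder.trace("bar",cam)[:2]:
        f=fit({cam:r["region"]},BAR,[.615,.157,-.06])[0]; print(" bar",r["p"],f)
    # brightness profile across bar/fence
a=cv2.imread("pics/s5scene.png"); b=cv2.imread("pics/s5top.png")
cv2.imwrite("pics/s5c.png",np.hstack([cv2.resize(a[215:295,300:380],(400,400),interpolation=cv2.INTER_CUBIC),cv2.resize(b[145:205,205:265],(400,400),interpolation=cv2.INTER_CUBIC)]))
E
```

```text
scene 2695 rest [ 0.615   0.1479 -0.0651  0.0353]
 bar 0.81 [ 0.606   0.1586 -0.06    0.226 ]
top 860 rest [ 0.6132  0.1464 -0.0696  0.3984]
```

View pics/s5c.png

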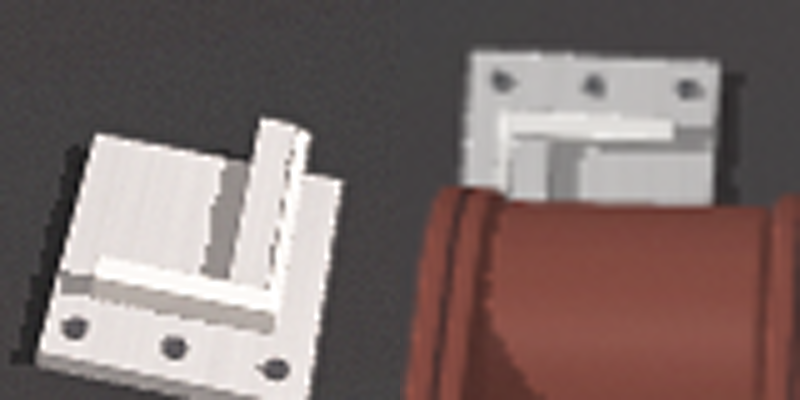

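The picture shows the bar flush along the fence and against the end stop. Its near end at (275, 125) is slightly proud of the fence, and the rest hasn't moved. Now the clamp.

>>> move_arm(
  series=[
    {"delta_pos": [-0.04, -0.45, 0], "turn": [0, 0, -0.05], "claw": 1},
    {"delta_pos": [-0.08, -0.9, 0], "turn": [0, 0, -0.1], "claw": 1},
    {"delta_pos": [-0.08, -0.9, 0], "turn": [0, 0, -0.123], "claw": 1},
    {"delta_pos": [-0.08, -0.9, 0], "turn": [0, 0, -0.123], "claw": 1},
  ],
)

```text
t: 18.95
tool_pos: [0.4871, -0.0276, 0.1186]
tcp_rot: [0.221, 0.975, 0.0, -0.001]
force: [0.3, -0.6, -0.4]
grip_width: 0.0854
grip_force: 0.0
```

>>> move_arm(
  series=[
    {"delta_pos": [-0.04, -0.45, 0], "turn": [0, 0, 0], "claw": 1},
    {"delta_pos": [-0.08, -0.9, 0], "turn": [0, 0, 0], "claw": 1},
    {"delta_pos": [-0.08, -0.9, 0], "turn": [0, 0, 0], "claw": 1},
  ],
)

```text
t: 19.32
tool_pos: [0.4795, -0.1195, 0.1192]
tcp_rot: [0.221, 0.975, -0.0, -0.0]
force: [0.6, 0.3, -0.3]
grip_width: 0.0856
grip_force: 0.0
```

>>> move_arm(
  series=[
    {"delta_pos": [-0.04, -0.45, 0], "turn": [0, 0, 0], "claw": 1},
    {"delta_pos": [-0.08, -0.9, 0], "turn": [0, 0, 0], "claw": 1},
    {"delta_pos": [-0.08, -0.9, 0], "turn": [0, 0, 0], "claw": 1},
  ],
)

```text
t: 19.7
tool_pos: [0.4718, -0.2092, 0.1193]
tcp_rot: [0.222, 0.975, 0.0, -0.0]
force: [0.1, 0.9, 0.1]
grip_width: 0.0854
grip_force: 0.0
```

>>> move_arm(
  series=[
    {"delta_pos": [-0.05, -0.3, 0], "turn": [0, 0, 0], "claw": 1},
    {"delta_pos": [-0.1, -0.58, 0], "turn": [0, 0, 0], "claw": 1},
    {"delta_pos": [-0.1, -0.58, -0.2], "turn": [0, 0, 0], "claw": 1},
    {"delta_pos": [-0.1, -0.58, -0.2], "turn": [0, 0, 0], "claw": 1},
  ],
)

```text
t: 20.2
tool_pos: [0.4607, -0.2636, 0.0976]
tcp_rot: [0.22, 0.975, 0.001, -0.002]
force: [-0.4, 0.9, -0.9]
grip_width: 0.0854
grip_force: 0.0
```

>>> move_arm(
  series=[
    {"delta_pos": [0, 0, -0.4], "turn": [0, 0, 0], "claw": 1},
    {"delta_pos": [0, 0, -0.7], "turn": [0, 0, 0], "claw": 1},
    {"delta_pos": [0, 0, -0.85], "turn": [0, 0, 0], "claw": 1},
    {"delta_pos": [0, 0, -0.93], "turn": [0, 0, 0], "claw": 1},
    {"delta_pos": [0, 0, -0.97], "turn": [0, 0, 0], "claw": 1},
    {"delta_pos": [0, 0, -0.97], "turn": [0, 0, 0], "claw": 1},
  ],
)

```text
t: 20.95
tool_pos: [0.462, -0.2668, 0.0032]
tcp_rot: [0.221, 0.975, -0.0, 0.0]
force: [-0.0, -0.3, 0.2]
grip_width: 0.0852
grip_force: 0.0
```

```bash
python3 - <<'E'
from h import *
s=arm.sense(); print(s["tool_pos"],s["force"])
a=save("scene","s6"); cv2.imwrite("pics/s6c.png",cv2.resize(a[165:240,140:240],(800,600),interpolation=cv2.INTER_CUBIC))
E
```

```text
[ 0.46196784 -0.26678686  0.00323987] [-0.03310082 -0.30647569  0.17231504]
```

View pics/s6c.png

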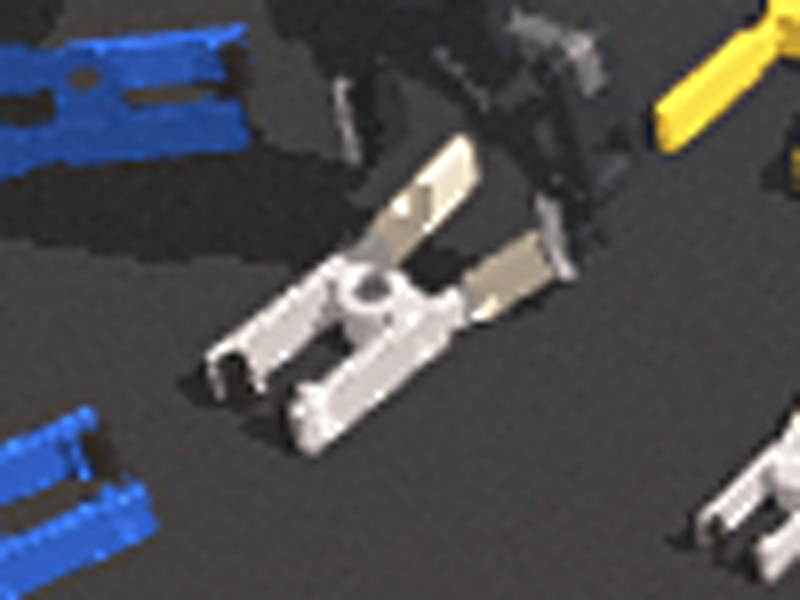

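The picture shows the pads at (350, 120) and (560, 235), one on each side of the cream handles, and the clamp's jaws free. I lower a little and squeeze.

>>> move_arm(
  newtons=35,
  series=[
    {"delta_pos": [0, 0, -0.03], "turn": [0, 0, 0], "claw": 1},
    {"delta_pos": [0, 0, -0.05], "turn": [0, 0, 0], "claw": 0.8},
    {"delta_pos": [0, 0, -0.05], "turn": [0, 0, 0], "claw": 0.7},
    {"delta_pos": [0, 0, -0.05], "turn": [0, 0, 0], "claw": 0.6},
    {"delta_pos": [0, 0, -0.05], "turn": [0, 0, 0], "claw": 0.5},
    {"delta_pos": [0, 0, -0.05], "turn": [0, 0, 0], "claw": 0.4},
    {"delta_pos": [0, 0, -0.05], "turn": [0, 0, 0], "claw": 0.4},
  ],
)

```text
t: 21.88
tool_pos: [0.4623, -0.2674, -0.0009]
tcp_rot: [0.221, 0.975, -0.001, 0.001]
force: [-2.3, 0.9, 9.1]
grip_width: 0.0411
grip_force: 35.1
```

>>> move_arm(
  series=[
    {"delta_pos": [0, 0, 0], "turn": [0, 0, 0], "claw": 0.4},
    {"delta_pos": [0, 0, 0], "turn": [0, 0, 0], "claw": 0.4},
  ],
)

```text
t: 22.12
tool_pos: [0.4623, -0.2674, -0.0009]
tcp_rot: [0.221, 0.975, -0.001, 0.001]
force: [-2.7, -0.5, 9.9]
grip_width: 0.0407
grip_force: 35.1
```

>>> move_arm(
  series=[
    {"delta_pos": [0, 0, 0.1], "turn": [0, 0, 0], "claw": 0.4},
    {"delta_pos": [0, 0, 0.4], "turn": [0, 0, 0], "claw": 0.4},
    {"delta_pos": [0, 0, 0.8], "turn": [0, 0, 0], "claw": 0.4},
    {"delta_pos": [0, 0, 1.0], "turn": [0, 0, 0], "claw": 0.4},
  ],
)

```text
t: 22.62
tool_pos: [0.4623, -0.2671, 0.1002]
tcp_rot: [0.221, 0.975, -0.001, 0.001]
force: [-0.4, 1.4, -1.0]
grip_width: 0.0406
grip_force: 35.7
```

>>> move_arm(
  series=[
    {"delta_pos": [-0.01, 0.3, 0], "turn": [0, 0, 0.03], "claw": 0.4},
    {"delta_pos": [-0.03, 0.6, 0], "turn": [0, 0, 0.06], "claw": 0.4},
    {"delta_pos": [-0.05, 0.9, 0], "turn": [0, 0, 0.1], "claw": 0.4},
    {"delta_pos": [-0.05, 0.9, 0], "turn": [0, 0, 0.122], "claw": 0.4},
  ],
)

```text
t: 23.12
tool_pos: [0.4558, -0.1744, 0.0974]
tcp_rot: [0.029, 1.0, 0.001, -0.0]
force: [0.2, -0.1, -0.4]
grip_width: 0.0408
grip_force: 35.8
```

>>> move_arm(
  series=[
    {"delta_pos": [-0.03, 0.4, 0], "turn": [0, 0, 0], "claw": 0.4},
    {"delta_pos": [-0.05, 0.8, 0], "turn": [0, 0, 0], "claw": 0.4},
    {"delta_pos": [-0.07, 1.0, 0], "turn": [0, 0, 0], "claw": 0.4},
  ],
)

```text
t: 23.5
tool_pos: [0.4488, -0.0747, 0.0975]
tcp_rot: [0.031, 1.0, 0.0, -0.0]
force: [-0.2, -0.4, -0.9]
grip_width: 0.0408
grip_force: 35.9
```

>>> move_arm(
  series=[
    {"delta_pos": [-0.03, 0.4, 0], "turn": [0, 0, 0], "claw": 0.4},
    {"delta_pos": [-0.05, 0.8, 0], "turn": [0, 0, 0], "claw": 0.4},
    {"delta_pos": [-0.07, 1.0, 0], "turn": [0, 0, 0], "claw": 0.4},
  ],
)

```text
t: 23.88
tool_pos: [0.4418, 0.0253, 0.0977]
tcp_rot: [0.031, 1.0, 0.0, -0.0]
force: [-0.1, 0.9, -0.9]
grip_width: 0.0409
grip_force: 35.9
```

>>> move_arm(
  series=[
    {"delta_pos": [-0.01, 0.4, 0], "turn": [0, 0, 0], "claw": 0.4},
    {"delta_pos": [-0.02, 0.8, 0], "turn": [0, 0, 0], "claw": 0.4},
    {"delta_pos": [-0.02, 0.9, 0], "turn": [0, 0, 0], "claw": 0.4},
    {"delta_pos": [-0.02, 0.9, 0], "turn": [0, 0, 0], "claw": 0.4},
  ],
)

```text
t: 24.38
tool_pos: [0.4403, 0.1137, 0.0976]
tcp_rot: [0.031, 1.0, -0.0, -0.0]
force: [1.4, -0.1, -0.7]
grip_width: 0.0407
grip_force: 35.9
```

>>> move_arm(
  series=[
    {"delta_pos": [0, 0.3, 0], "turn": [0, 0, 0], "claw": 0.4},
    {"delta_pos": [0, 0.58, -0.2], "turn": [0, 0, 0], "claw": 0.4},
    {"delta_pos": [0, 0.58, -0.5], "turn": [0, 0, 0], "claw": 0.4},
    {"delta_pos": [0, 0.58, -0.75], "turn": [0, 0, 0], "claw": 0.4},
    {"delta_pos": [0, 0.58, -0.82], "turn": [0, 0, 0], "claw": 0.4},
    {"delta_pos": [0, 0.58, -0.82], "turn": [0, 0, 0], "claw": 0.4},
  ],
)

```text
t: 25.12
tool_pos: [0.4405, 0.1707, 0.0156]
tcp_rot: [0.032, 0.999, -0.0, -0.0]
force: [0.4, 0.5, -0.1]
grip_width: 0.041
grip_force: 36.0
```

```bash
python3 - <<'E'
from h import *
s=arm.sense(); p=s["tool_pos"]; print(p,s["tcp_rot"],s["force"])
u=np.array([np.cos(.062),-np.sin(.062)]); v=np.array([-u[1],u[0]])
for n in("scene","top"):
  for k in range(4):
    cams.camera(n)
    for l,z in(("tip_left",.026),("tip_right",.026),("clamp",.016)):
      for r in finder.landmark_of(l,n):
        w=p2w(n,r["position"],z)[:2]-p[:2]
        if np.hypot(*w)<.14: print(n,l,round(r["p"],2),"ahead,left mm",(1e3*np.array([w@u,w@v])).round(1))
E
```

```text
[0.44054307 0.1707004  0.01560561] [ 3.21609249e-02  9.99482640e-01 -1.50310572e-04 -3.25004893e-04] [ 0.40747014  0.50256238 -0.13916449]
scene tip_left 0.58 ahead,left mm [99.1 24.4]
scene tip_right 0.65 ahead,left mm [104.1 -22.4]
scene clamp 0.62 ahead,left mm [47.9  5.3]
scene tip_left 0.95 ahead,left mm [100.8  20.2]
scene tip_right 0.66 ahead,left mm [106.9 -24.2]
scene clamp 0.55 ahead,left mm [50.8  1.9]
scene tip_left 0.89 ahead,left mm [109.1  23.4]
scene tip_right 0.57 ahead,left mm [104.  -19.2]
scene clamp 0.89 ahead,left mm [42.   9.1]
scene tip_left 0.76 ahead,left mm [108.5  19.3]
scene tip_right 0.43 ahead,left mm [107.2 -20.2]
scene clamp 0.82 ahead,left mm [47.6 -2. ]
top tip_left 0.65 ahead,left mm [104.  25.]
top tip_right 0.64 ahead,left mm [101.8 -25.4]
top clamp 0.4 ahead,left mm [58.7  9.9]
top tip_left 0.65 ahead,left mm [104.3  23.8]
top tip_right 0.44 ahead,left mm [108.1 -23.4]
top clamp 0.61 ahead,left mm [54.1 -6.3]
top tip_left 0.59 ahead,left mm [104.3  19. ]
top tip_right 0.47 ahead,left mm [ 92.5 -30.8]
top clamp 0.56 ahead,left mm [54.3  3.2]
top tip_left 0.55 ahead,left mm [103.4  16.7]
top tip_right 0.39 ahead,left mm [102.2 -28.2]
top clamp 0.52 ahead,left mm [56.9  2.4]
```

The jaws sit centred ahead of the tool, tips about 104 mm ahead. I slide on along the bar line.

>>> move_arm(
  series=[
    {"delta_pos": [0.05, 0.01, 0], "turn": [0, 0, 0], "claw": 0.4},
    {"delta_pos": [0.12, 0.005, 0], "turn": [0, 0, 0], "claw": 0.4},
    {"delta_pos": [0.2, 0.0, 0], "turn": [0, 0, 0], "claw": 0.4},
    {"delta_pos": [0.2, 0.0, 0], "turn": [0, 0, 0], "claw": 0.4},
  ],
)

```text
t: 27.22
tool_pos: [0.4615, 0.1714, 0.0158]
tcp_rot: [0.032, 0.999, 0.0, 0.0]
force: [-0.4, -0.1, -1.0]
grip_width: 0.0408
grip_force: 35.9
```

>>> move_arm(
  series=[
    {"delta_pos": [0.04, -0.002, 0], "turn": [0, 0, 0], "claw": 0.4},
    {"delta_pos": [0.08, -0.005, 0], "turn": [0, 0, 0], "claw": 0.4},
    {"delta_pos": [0.08, -0.005, 0], "turn": [0, 0, 0], "claw": 0.4},
  ],
)

```text
t: 27.6
tool_pos: [0.4688, 0.171, 0.0157]
tcp_rot: [0.032, 0.999, 0.0, 0.0]
force: [-0.2, 0.4, -0.4]
grip_width: 0.0407
grip_force: 35.9
```

>>> move_arm(
  series=[
    {"delta_pos": [0.04, -0.002, 0], "turn": [0, 0, 0], "claw": 0.4},
    {"delta_pos": [0.08, -0.005, 0], "turn": [0, 0, 0], "claw": 0.4},
    {"delta_pos": [0.12, -0.008, 0], "turn": [0, 0, 0], "claw": 0.4},
    {"delta_pos": [0.12, -0.008, 0], "turn": [0, 0, 0], "claw": 0.4},
  ],
)

```text
t: 28.1
tool_pos: [0.4809, 0.1702, 0.0157]
tcp_rot: [0.032, 0.999, 0.0, 0.0]
force: [0.2, 0.7, -0.5]
grip_width: 0.0404
grip_force: 35.9
```

>>> move_arm(
  series=[
    {"delta_pos": [0.04, -0.005, 0], "turn": [0, 0, 0], "claw": 0.4},
    {"delta_pos": [0.08, -0.008, 0], "turn": [0, 0, 0], "claw": 0.4},
    {"delta_pos": [0.12, -0.012, 0], "turn": [0, 0, 0], "claw": 0.4},
    {"delta_pos": [0.12, -0.012, 0], "turn": [0, 0, 0], "claw": 0.4},
  ],
)

```text
t: 28.6
tool_pos: [0.4929, 0.169, 0.0157]
tcp_rot: [0.032, 0.999, 0.0, 0.0]
force: [0.1, -0.8, -0.9]
grip_width: 0.0408
grip_force: 35.9
```

>>> move_arm(
  series=[
    {"delta_pos": [0.01, -0.001, 0], "turn": [0, 0, 0], "claw": 0.4},
    {"delta_pos": [0.02, -0.002, 0], "turn": [0, 0, 0], "claw": 0.4},
    {"delta_pos": [0.02, -0.002, 0], "turn": [0, 0, 0], "claw": 0.4},
  ],
)

```text
t: 28.98
tool_pos: [0.4945, 0.1688, 0.0156]
tcp_rot: [0.032, 1.0, -0.0, 0.0]
force: [-1.0, 0.2, -0.1]
grip_width: 0.041
grip_force: 35.9
```

>>> move_arm(
  series=[
    {"delta_pos": [0.01, -0.001, 0], "turn": [0, 0, 0], "claw": 0.4},
    {"delta_pos": [0.015, -0.001, 0], "turn": [0, 0, 0], "claw": 0.4},
    {"delta_pos": [0.015, -0.001, 0], "turn": [0, 0, 0], "claw": 0.4},
  ],
)

```text
t: 29.35
tool_pos: [0.496, 0.1687, 0.0156]
tcp_rot: [0.032, 1.0, 0.0, 0.0]
force: [-0.5, 0.6, -1.0]
grip_width: 0.0403
grip_force: 36.0
```

>>> move_arm(
  series=[
    {"delta_pos": [0.01, -0.001, 0], "turn": [0, 0, 0], "claw": 0.4},
    {"delta_pos": [0.015, -0.001, 0], "turn": [0, 0, 0], "claw": 0.4},
    {"delta_pos": [0.015, -0.001, 0], "turn": [0, 0, 0], "claw": 0.4},
  ],
)

```text
t: 29.72
tool_pos: [0.4975, 0.1686, 0.0156]
tcp_rot: [0.032, 1.0, -0.0, 0.0]
force: [0.4, -1.5, -1.0]
grip_width: 0.0409
grip_force: 35.9
```

>>> move_arm(
  series=[
    {"delta_pos": [0.01, -0.001, 0], "turn": [0, 0, 0], "claw": 0.4},
    {"delta_pos": [0.01, -0.001, 0], "turn": [0, 0, 0], "claw": 0.4},
  ],
)

```text
t: 29.98
tool_pos: [0.4985, 0.1685, 0.0156]
tcp_rot: [0.032, 0.999, 0.0, 0.0]
force: [0.0, -0.3, 0.3]
grip_width: 0.041
grip_force: 35.9
```

>>> move_arm(
  series=[
    {"delta_pos": [0.01, -0.001, 0], "turn": [0, 0, 0], "claw": 0.4},
    {"delta_pos": [0.01, -0.001, 0], "turn": [0, 0, 0], "claw": 0.4},
  ],
)

```text
t: 30.22
tool_pos: [0.4995, 0.1684, 0.0156]
tcp_rot: [0.032, 0.999, 0.0, 0.0]
force: [0.8, 1.0, -1.7]
grip_width: 0.0405
grip_force: 35.9
```

>>> move_arm(
  series=[
    {"delta_pos": [0.01, -0.001, 0], "turn": [0, 0, 0], "claw": 0.4},
    {"delta_pos": [0.01, -0.001, 0], "turn": [0, 0, 0], "claw": 0.4},
  ],
)

```text
t: 30.48
tool_pos: [0.5001, 0.1683, 0.0154]
tcp_rot: [0.032, 1.0, -0.0, -0.0]
force: [-0.8, 0.2, -0.8]
grip_width: 0.0407
grip_force: 36.1
```

>>> move_arm(
  series=[
    {"delta_pos": [0.01, -0.001, 0], "turn": [0, 0, 0], "claw": 0.4},
    {"delta_pos": [0.01, -0.001, 0], "turn": [0, 0, 0], "claw": 0.4},
  ],
)

```text
t: 30.72
tool_pos: [0.5002, 0.1682, 0.0151]
tcp_rot: [0.032, 1.0, -0.0, -0.001]
force: [-4.9, 0.7, 1.1]
grip_width: 0.0405
grip_force: 36.4
```

>>> move_arm(
  series=[
    {"delta_pos": [0.01, -0.001, 0], "turn": [0, 0, 0], "claw": 0.4},
    {"delta_pos": [0.01, -0.001, 0], "turn": [0, 0, 0], "claw": 0.4},
  ],
)

```text
t: 30.98
tool_pos: [0.5002, 0.1682, 0.0148]
tcp_rot: [0.032, 1.0, -0.0, -0.002]
force: [-8.4, 1.3, 2.2]
grip_width: 0.0407
grip_force: 36.8
```

The throat has met the bar end: the tool stalls at x = 0.500 with 8 N. I ease the push, release slowly and lift clear.

>>> move_arm(
  series=[
    {"delta_pos": [-0.015, 0, 0], "turn": [0, 0, 0], "claw": 0.4},
    {"delta_pos": [-0.015, 0, 0], "turn": [0, 0, 0], "claw": 0.48},
    {"delta_pos": [-0.015, 0, 0], "turn": [0, 0, 0], "claw": 0.52},
    {"delta_pos": [-0.015, 0, 0], "turn": [0, 0, 0], "claw": 0.55},
    {"delta_pos": [-0.015, 0, 0], "turn": [0, 0, 0], "claw": 0.58},
    {"delta_pos": [-0.015, 0, 0], "turn": [0, 0, 0], "claw": 0.62},
    {"delta_pos": [-0.015, 0, 0], "turn": [0, 0, 0], "claw": 0.7},
    {"delta_pos": [-0.015, 0, 0], "turn": [0, 0, 0], "claw": 0.7},
  ],
)

```text
t: 31.98
tool_pos: [0.5014, 0.1681, 0.0159]
tcp_rot: [0.032, 0.999, 0.0, 0.0]
force: [0.1, 0.4, 0.5]
grip_width: 0.0596
grip_force: 0.0
```

```bash
python3 - <<'E'
from h import *
s=arm.sense(); p=s["tool_pos"]; print(p,s["force"],s["grip_width"])
u=np.array([np.cos(.062),-np.sin(.062)]); v=np.array([-u[1],u[0]])
C=np.array([.6656,.1643])
for n in("scene","top"):
  for k in range(3):
    cams.camera(n)
    for l,z in(("tip_left",.026),("tip_right",.026),("clamp",.016)):
      for r in finder.landmark_of(l,n):
        w=p2w(n,r["position"],z)[:2]-C
        if np.hypot(*w)<.2: print(n,l,round(r["p"],2),"corner mm",(1e3*np.array([w@u,w@v])).round(1))
E
```

```text
[0.50135258 0.16812716 0.01586337] [0.09131499 0.35038777 0.51778125] 0.059613150663557324
scene tip_left 0.78 corner mm [-47.6   9. ]
scene clamp 0.72 corner mm [-115.9   -5.9]
scene tip_left 0.92 corner mm [-62.9   7.7]
scene tip_right 0.51 corner mm [-59.6 -25.1]
scene tip_right 0.5 corner mm [-67.4   3.6]
scene clamp 0.68 corner mm [-118.8   -6.1]
scene tip_left 0.84 corner mm [-54.7   6.2]
scene tip_right 0.51 corner mm [-60.4 -24.2]
scene clamp 0.6 corner mm [-118.2    2. ]
top tip_left 0.61 corner mm [-71.9  15.8]
top tip_left 0.29 corner mm [-114.4  -11.8]
top tip_right 0.4 corner mm [-58.8 -30. ]
top clamp 0.59 corner mm [ 41.3 130.6]
top clamp 0.54 corner mm [-106.5   -4.8]
top tip_left 0.57 corner mm [-64.2  10.6]
top clamp 0.5 corner mm [-115.2   -6. ]
top tip_left 0.58 corner mm [-66.7  15.5]
top tip_right 0.45 corner mm [-61.8 -23.9]
top clamp 0.56 corner mm [-109.1  -10.7]
```

The tips are where a proper pinch puts them, near x −62 and y +11 / −23. I withdraw.

>>> move_arm(
  series=[
    {"delta_pos": [0, 0, 0], "turn": [0, 0, 0], "claw": 0.85},
    {"delta_pos": [0, 0, 0], "turn": [0, 0, 0], "claw": 0.85},
    {"delta_pos": [0, 0, 0.15], "turn": [0, 0, 0], "claw": 0.85},
    {"delta_pos": [0, 0, 0.5], "turn": [0, 0, 0], "claw": 0.85},
    {"delta_pos": [0, 0, 1.0], "turn": [0, 0, 0], "claw": 0.85},
    {"delta_pos": [-0.5, -0.5, 1.0], "turn": [0, 0, 0], "claw": 0.85},
    {"delta_pos": [-0.9, -1, 1.0], "turn": [0, 0, 0], "claw": 0.85},
  ],
)

```text
t: 34.05
tool_pos: [0.4171, 0.075, 0.1176]
tcp_rot: [0.031, 1.0, -0.0, 0.002]
force: [-0.7, -1.2, 1.6]
grip_width: 0.0724
grip_force: 0.0
```

>>> move_arm(
  series=[
    {"delta_pos": [0, -0.5, 0], "turn": [0, 0, 0], "claw": 0.85},
    {"delta_pos": [0, -1, 0], "turn": [0, 0, 0], "claw": 0.85},
    {"delta_pos": [0, -1, 0], "turn": [0, 0, 0], "claw": 0.85},
  ],
)

```text
t: 34.42
tool_pos: [0.4177, -0.0273, 0.1171]
tcp_rot: [0.034, 0.999, -0.001, 0.001]
force: [-0.2, 0.6, -0.3]
grip_width: 0.0723
grip_force: 0.0
```

```bash
python3 - <<'E'
from rb import *
u=np.array([np.cos(.062),-np.sin(.062)]); v=np.array([-u[1],u[0]]); C=np.array([.6656,.1643])
for n in("scene","top"):
  for k in range(2):
    a=save(n,"s7"+n)
    for l,z in(("tip_left",.026),("tip_right",.026),("clamp",.016),("handles",.026)):
      for r in finder.landmark_of(l,n):
        w=p2w(n,r["position"],z)[:2]-C
        if np.hypot(*w)<.2: print(n,l,round(r["p"],2),(1e3*np.array([w@u,w@v])).round(1))
# silhouette check: rest + home bar + pinching clamp
def lev(s):
    P=[]
    for pol in([(-75,31.5),(-75,24),(-25,25.5),(-25,19)],[(10,12),(10,22),(55,22.5),(55,15)],[(-25,26),(-25,18),(10,12),(10,22)]):
        Q=np.array([[x,s*y,z] for x,y in pol for z in(14,34)])/1000
        P.append(T(T(Q,[0,0,s*.07]),[-.112+.05,-.006+.02,0]))
    return P
H=[T(CL[-1],[-.062,.014,0])+[0,0,.014]]
for n,q0 in(("scene",[.615,.1477,-.062]),("top",[.6131,.1461,-.062])):
    m=comp(n,cv2.imread(f"pics/s7{n}.png"),[.69,.13,.014]); print(n,m.sum())
    print("all",fit({n:m},REST+[T(BAR[0],[0,.011,0])]+lev(1)+lev(-1)+H,q0)[0])
E
```

```text
scene tip_left 0.9 [-60.    4.6]
scene tip_right 0.48 [-52.5 -25.6]
scene clamp 0.95 [-111.5   -3.9]
scene handles 0.91 [-164.    -5.9]
scene tip_left 0.97 [-60.3  10.6]
scene tip_right 0.62 [-51.8 -25.7]
scene clamp 0.94 [-115.7    2.4]
scene handles 0.64 [-153.    -5.5]
top tip_left 0.57 [-59.8  18.5]
top tip_right 0.63 [-71.1 -30.5]
top clamp 0.65 [-103.5  -14.4]
top handles 0.86 [-165.9  -14.4]
top tip_left 0.69 [-62.   17.8]
top tip_right 0.42 [-66.6 -30.2]
top clamp 0.69 [-102.8   -1.9]
top handles 0.79 [-164.3   -9.2]
scene 3024
all [ 0.6153  0.1479 -0.0663  0.0749]
top 1876
all [ 0.613   0.1462 -0.0668  0.0561]
```

```bash
python3 -c "
from cell import hand_in; print(hand_in())"
```

```text
the job is handed in; nothing more can be done
None
```

The job is handed in: the bar is home against the fence and end stop, the larger cream clamp pinches its open end with the throat against the bar, and the rest is within about 1 mm of where it stood, turned by no more than about half a degree.

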